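# Set and lock the strap width on a bench strap cutter

## Task

Set the strap cutter for the next strap: roll the knurled adjuster wheel under a fingertip, its top away from you towards the knife, until the fence has closed up and its pointer stands level with the line on the index rider of the scale; then push the clamp lever clockwise all the way round to lock that setting. Use only fingertip strokes on the wheel and a push on the lever: do not touch the fence or the knife, shift the index rider, or move or pick up anything lying about.

Things in the scene. Friction and masses are not known exactly. Their poses are not given: they have to be found in the camera images.
- cutter: Bench strap cutter, bolted down: grey casting 320 x 260 mm. Origin under its centre on the bench; x points away from the operator (fence to knife), y to the left, z up; yawed up to 0.3 rad. Apron (x below -38 mm, top z 48) carries wheel (right), scale with index rider (middle), clamp (left); bed plate behind it, top z 52. C-frame at x 65 to 160, |y| under 25, 152 mm tall, crank behind.
- knife: Round knife with guard, 58 mm across, upright across the cutter's x axis at x 50 mm, y 0, z 52 to 112 mm of the cutter's frame. Not to be touched. Origin same as the cutter's.
- fence: Aluminium bar 210 (y) x 18 x 23 mm on the bed; not to be touched. Origin: foot of its knife-side face, mid-length; axes as cutter's. Slides along +x to close the gap to the knife (70 mm at wheel 0; travel 60). Back from its face, heights above the bench: rack (y -42, 8 wide, to 123 back, top 59), pointer tongue (y 0 to 20, to 90 back, top 54), guide rod (y 80, 12 thick, to 153 back, top 66).
- wheel (a joint): Turn of the knurled steel adjuster wheel, rad, 0 to 6; grows as the wheel's top goes along the cutter's +x (away from the operator). A rack and pinion move fence and pointer 10 mm along +x per rad, both ways, so 3 mm at the rim gives 1 mm. Stiff (0.05 N m, 2 N at the rim), stays where left; a fingertip pressed on its top with 4 to 10 N and moved along x rolls it with little slip.
- wheel_axle (a point): Centre of the knurled wheel, fixed to the cutter at x -95, y -75, z 40 mm, same axes. Wheel radius 29.5 mm, rim 20 mm wide, axle along y: the top of the rim is 29.5 mm above this point (69.5 above the bench). Bearing cheeks either side, within 23 mm of the wheel's middle in y, rise only to z 58.
- pointer (a point): Tip of the fence's pointer, a steel arrowhead 10 mm wide pointing along the cutter's +y, with a dark centre line, beside the scale; on its top face, z 54 mm. Moves with the fence. Axes as the cutter's.
- gauge_mark (a point): End (next to the pointer) of the dark 2 mm line across the top, z 56 mm, of the index rider: plain brass block 12 x 20 x 6 mm on the scale strip, y 22 to 42 mm of the cutter's frame. Already set for the job; it would slide under 4 N. Axes as the cutter's. The fence is set when the pointer's x in this frame is 0; it starts negative, 15 to 45 mm short.
- clamp (a joint): Swing of the black clamp lever on its upright pivot, rad, 0 to 1.5. At 0 it points along the cutter's -x (to the operator); grows clockwise seen from above, and at 1.5 it points nearly along +y (left), at its stop. Starts at 0 to 0.3 (open); locked from 1.25 up. Stays where left; takes 0.06 N m (1.5 N at 40 mm).
- clamp_pivot (a point): Point on the clamp lever's pivot, fixed to the cutter at x -100, y 80, z 85 mm, same axes. Lever: boss 24 mm across, z 72 to 89; round arm 12 mm thick, centre z 82 to 85; 18 mm ball at its end, 57 mm from the pivot. It stands on a clamp block 32 x 34 mm, top at z 72 mm.
- clamp_end (a point): Centre of the ball at the end of the clamp lever, 57 mm from the pivot, z 85.5 mm.
- awl: Bystander: awl with wooden handle lying in front of the cutter, 137 mm long, 26 mm high.
- hammer: Bystander: hammer lying to the right of the cutter, 240 mm long, wooden handle, steel head.
- edge_jar: Bystander: jar of edge paint standing left of the cutter, 56 mm across, 75 mm high.
- thread: Bystander: thread spool standing on the right rear of the bed plate, 40 mm across, 50 mm high.
- rivet_tin: Bystander: low round tin in front of the cutter, 64 mm across, 28 mm high.
- pricking_iron: Bystander: steel pricking iron lying left of the cutter, 125 mm long, 12 mm high.
- beeswax: Bystander: block of beeswax on the left rear of the bed plate, 55 x 35 x 22 mm.

How it is judged:
On the way, in this order (a step that is already met when the one before it is completed fails the run):
1. the pointer has come level with the line on the index rider by rolling the wheel, the clamp still open (x of pointer in the frame of gauge_mark between -0.002 and 0.002 m and velocity of joint wheel between -0.05 and 0.05 rad/s and value of joint clamp below 0.6 rad), for 0.2 s.
2. the clamp lever is round to its stop with the pointer still at the line (x of pointer in the frame of gauge_mark between -0.002 and 0.002 m and value of joint clamp above 1.25 rad), for 0.2 s.
At the end, for the whole second after the job is handed in: The pointer stands within 2 mm of the line on the index rider (along the scale), the wheel is at rest, the clamp lever is at 1.25 rad or more, and the index rider is within 2 mm of where it was (all of step 2 and velocity of joint wheel between -0.05 and 0.05 rad/s and distance of gauge_mark from where it was at the start of the episode below 0.002 m); the robot touches nothing.
It fails at once if the robot pushes on the fence, its rack, rod or pointer (contact force between any of the fingers, the arm and fence above 1.5 N).
It fails at once if the robot touches the knife (contact force between any of the fingers, the arm and knife above 1 N).
It fails at once if the index rider is shifted by over 2 mm (distance of gauge_mark from where it was at the start of the episode above 0.002 m).
It fails at once if a bystander is lifted, carried or moved by over 15 mm (distance of any of awl, hammer, edge_jar, thread, rivet_tin, pricking_iron, beeswax from where it was at the start of the episode above 0.015 m).
It also fails if it takes over 72 s, if anything falls off the work surface, if the arm or the gripper's body presses on something with over 40 N, if the wrist force passes 120 N, or if a joint passes its speed limit or range.

## Robot

A 7-joint arm with a two-finger parallel gripper is mounted at the origin on the work surface. World frame = base frame: x ahead of the robot, y to its left, z up, the work surface at z = 0. Lengths are in m, angles in rad, forces in N, time in s.
With the tool pointing down it reaches from about 0.425 to 0.875 m from the base axis. Payload 4.7 kg.
Tool frame: the origin (TCP) lies on the mounting face of the last link; the fingertips stand 182 mm ahead of it and the grasp point (between the pads) lies 164 mm ahead of it; z points along the fingers, y is the direction in which the jaws open and shut (so a half turn about z gives the same grasp; the last joint's range is limited). The gripper opens to 87 mm and grips with 3 to 60 N. Pads are 19 mm wide; open, the fingers measure 117 mm over their backs; the gripper's body (75 mm by 190 mm) begins 51 mm behind the grasp point.
Start: joints at [-1.317, 0.321, -0.07, 1.45, 0.023, 1.371, -0.057], TCP at [0.154, 0.631, 0.405] pointing down, gripper open.
Joint ranges: [-2.86, 2.86], [-0.3, 2.09], [-1.38, 1.24], [0.06, 2.45], [-1.56, 4.7], [0.09, 2.05], [-2.69, 2.69]. Speed limits (rad/s): [2.57, 2.57, 3.14, 3.14, 3.14, 3.14, 3.14].

## Interface

Orientations are given as a rotation vector (axis times angle).
In Python, from bench import ctrl gives the robot as it stands. The module is installed in compiled form; this text tells all that it offers.
- The arm moves only by the tool play_rows, never from a script. Its argument "targets" is text: rows parted by semicolons, each of 7 numbers parted by spaces: the shift along the tool's x, y, z in cm, then the turn, a rotation vector about the tool's x, y, z in rad, then the opening, from -1 (shut) to 1 (fully open). In form: x y z ax ay az grip; .... A call has 1 to 20 rows; each row shifts and turns the pose as measured when the row begins, along the tool's axes as they then stand; what a row does not reach is not made up. A row lasts 1/8 s, in which the tool goes at most 62.5 mm and 10.7 degrees, less where a joint would pass 70% of its speed; a pose out of reach is approached as far as the arm can. A call is refused whole if a number of a shift passes 6.25 or a number of a turn 0.188, either way. A call with a gripper value outside its range is refused whole. The fingers move at their own pace and stop on an object; "newtons" is the grip in N (left out, the last holds). Time passes only in rows, so rows that do not move let the fingers close. It gives the time, the measured TCP pose, the force and the opening at its end, in the units of the state.
- ctrl.get_state(): the state, without advancing time (a new reading comes with each control period).
- ctrl.get_image(name): name is "side" or "top" or "wrist"; returns a dict with "pixels" (400x640x3 uint8, blue, green, red), "depth" (400x640 float32, m along the optical axis (not along the pixel's ray), 0 where there is no reading), "intrinsics" (3x3 intrinsics, pixels), "k1" (the pictures are not rectified: a ray, as slopes to the right and down, at radius r is drawn at 1 + k1 r^2 times it, then the intrinsics apply), "R" (3x3) and "t" (3): a world point X has camera coordinates R X + t. Camera axes: x right, y down, z forward; pixel columns grow to the right and rows downward; lengths in m; the calibration is good to about 2 mm. A picture is of the moment at which its call begins.
- ctrl.close_job(): hands the job in, once; it reports no verdict.
The state is a dict: "time": time; "joint_positions": joint angles; "qd": joint speeds; "joint_torque": joint torques, N m; "position": TCP position; "tool_rot": TCP orientation; "ft_force": force on the tool from outside, world axes, zero at the start; "torque": the same for the moment, N m; "grip_width": opening from 0.0 (shut) to 1.0 (fully open).
Only numpy, scipy, OpenCV 4.12 (cv2) and the standard library are available. Lean on these libraries where they do the work, as an engineer would, in place of code of your own. Each camera call takes 0.05 s, during which the arm holds its last target.

## Working session

There is one attempt and no reset: what is moved stays moved. The work goes in short steps, Python scripts to look and compute and a tool call to move; the robot and the scene stay as the last step left them, time stands still between calls to the robot, and variables do not carry over. Pictures are saved under pics/ and viewed, and the job is handed in when it is done.

Besides the shell and the picture viewer there is one more tool, called as name(argument=value, ...) on one line, values as JSON. play_rows: Moves the arm, as the interface text tells. Its arguments: {"type":"object","properties":{"targets":{"type":"string"},"newtons":{"type":"number"}},"required":["targets"]}

```bash
mkdir -p pics
python3 - <<'E'
from bench import ctrl
import cv2,numpy as np
s=ctrl.get_state(); print({k:np.round(v,3) for k,v in s.items()})
for n in ["top","side","wrist"]:
    im=ctrl.get_image(n); cv2.imwrite(f"pics/{n}0.png",im["pixels"]); np.savez(f"{n}0.npz",**im)
    print(n,im["intrinsics"].tolist(),im["k1"],np.round(im["R"],4).tolist(),im["t"])
E
```

```text
{'time': np.float64(0.0), 'joint_positions': array([-1.317,  0.322, -0.07 ,  1.452,  0.023,  1.371, -0.057]), 'qd': array([-0.   , -0.001, -0.   ,  0.001,  0.001, -0.001,  0.001]), 'joint_torque': array([-0.0000e+00, -4.9129e+01, -4.0400e-01, -3.1253e+01, -6.4000e-02,
        4.4000e-02,  0.0000e+00]), 'position': array([0.154, 0.631, 0.404]), 'tool_rot': array([-3.760e-01, -3.119e+00,  3.000e-03]), 'ft_force': array([-0.61 , -0.47 ,  0.011]), 'torque': array([-0.013, -0.007,  0.013]), 'grip_width': np.float64(0.998)}
top [[495.340491568759, 0.0, 315.1411588657668], [0.0, 495.340491568759, 195.7549191470319], [0.0, 0.0, 1.0]] 0.02853393528531167 [[0.01, -0.9999, -0.0091], [-0.9939, -0.0089, -0.1103], [0.1103, 0.0101, -0.9939]] [0.03015816 0.57905971 1.10776403]
side [[422.84044857137116, 0.0, 321.1586215349702], [0.0, 422.84044857137116, 193.71920803036252], [0.0, 0.0, 1.0]] -0.021863229143861376 [[0.9961, -0.0869, -0.0141], [-0.077, -0.7816, -0.619], [0.0428, 0.6177, -0.7852]] [-0.57206984  0.10513831  0.91824731]
wrist [[285.7034570974044, 0.0, 320.23618340372286], [0.0, 285.7034570974044, 197.63472809488582], [0.0, 0.0, 1.0]] -0.04885762771775059 [[0.2377, 0.9713, -0.0025], [0.9309, -0.2271, 0.286], [0.2772, -0.0703, -0.9582]] [-0.64857848 -0.03562906  0.39227855]
```

View pics/top0.png

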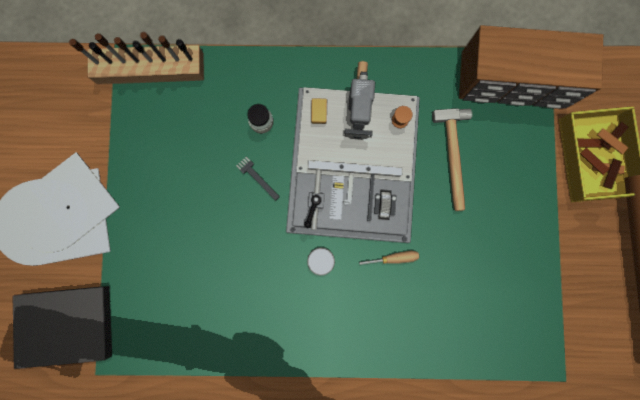

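View pics/side0.png

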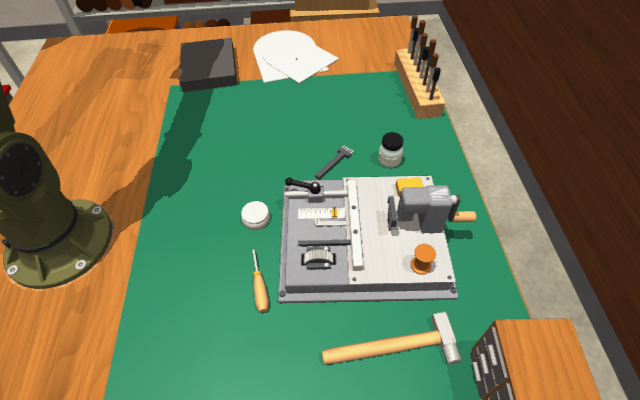

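View pics/wrist0.png

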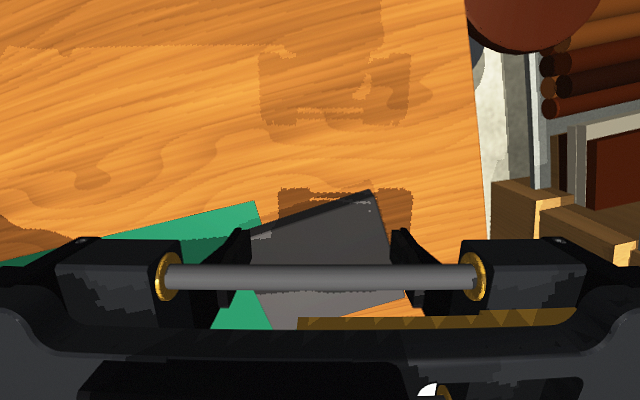

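Top view: the cutter's corners are near (302,88), (418,96), (410,242) and (289,233). The wheel is near (385,204), the lever ball near (309,225) and the rider near (338,185). I'll enlarge these.

```bash
cat > h.py <<'E'
import numpy as np,cv2
from scipy.spatial.transform import Rotation as Ro
def ray(im,uv):
    K=im["intrinsics"];k=float(im["k1"])
    d=np.array([(uv[0]-K[0,2])/K[0,0],(uv[1]-K[1,2])/K[1,1]])
    p=d.copy()
    for _ in range(20): p=d/(1+k*(p@p))
    v=im["R"].T@np.array([p[0],p[1],1.]); o=-im["R"].T@im["t"]
    return o,v
def p2w(im,uv,z):
    o,v=ray(im,uv); return o+v*(z-o[2])/v[2]
def w2p(im,X):
    c=im["R"]@np.asarray(X,float)+im["t"]; p=c[:2]/c[2]; p=p*(1+float(im["k1"])*(p@p))
    K=im["intrinsics"]; return np.array([K[0,0]*p[0]+K[0,2],K[1,1]*p[1]+K[1,2]])
def crop(im,x0,y0,w,h,s,name):
    c=im["pixels"][y0:y0+h,x0:x0+w]; cv2.imwrite(name,cv2.resize(c,None,fx=s,fy=s,interpolation=cv2.INTER_CUBIC))
def load(n): return {k:v for k,v in np.load(n).items()}
E
python3 - <<'E'
from h import *
t=load("top0.npz");s=load("side0.npz")
crop(t,282,80,145,110,5.4,"pics/tc1.png")
crop(t,282,150,145,100,5.4,"pics/tc2.png")
crop(s,270,165,195,140,4,"pics/sc1.png")
E
```

```text
(no output)
```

View pics/tc1.png

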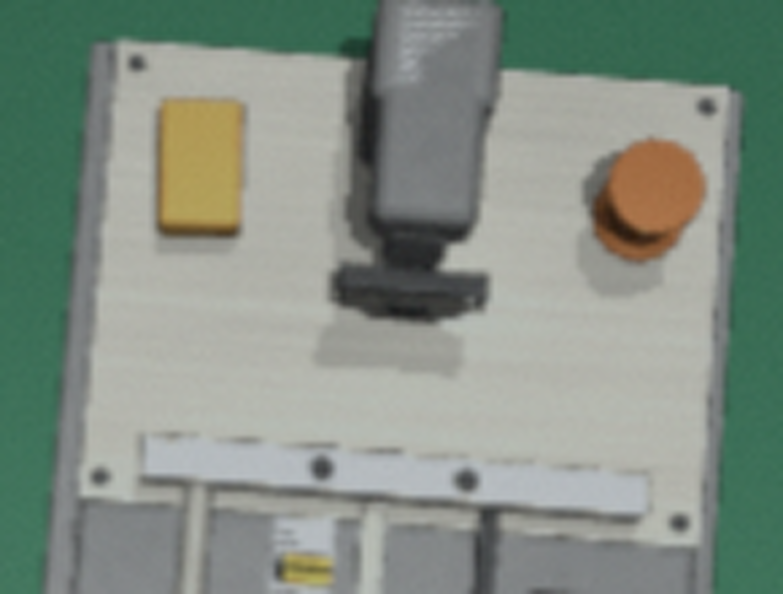

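View pics/tc2.png

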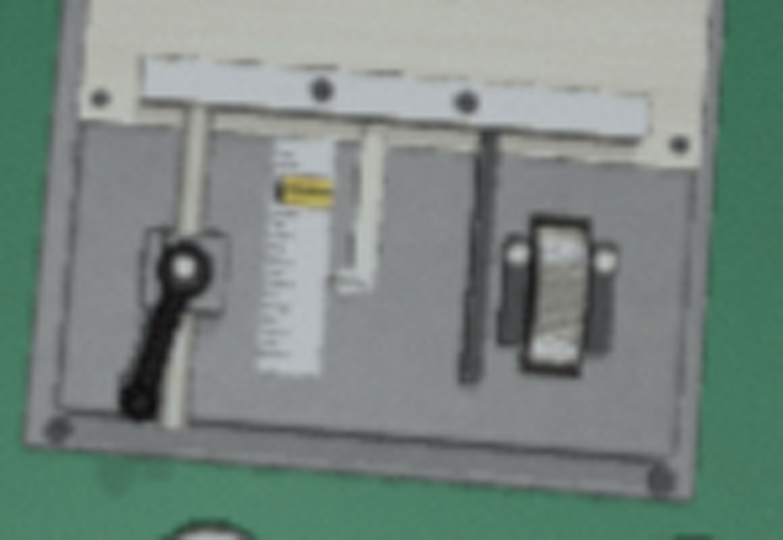

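View pics/sc1.png

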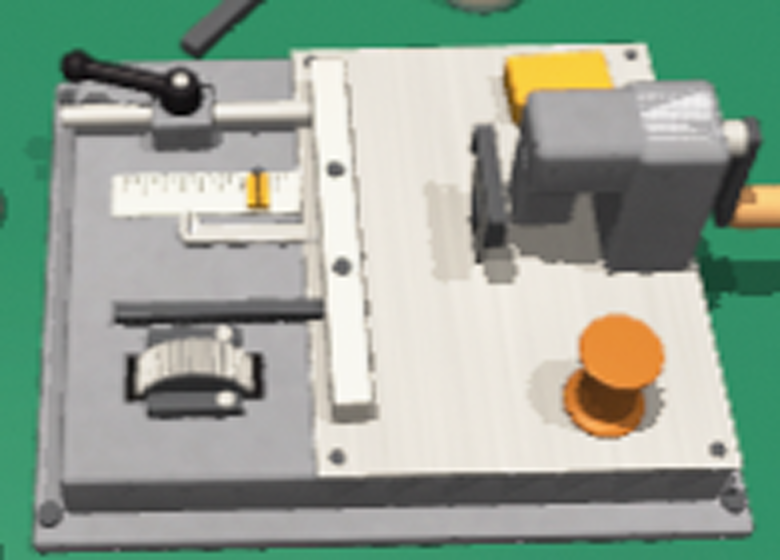

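Run:
```python
from h import *
t=load("top0.npz");s=load("side0.npz")
f=lambda x,y:(282+(x+.5)/5.4-.5,80+(y+.5)/5.4-.5)
g=lambda x,y:(282+(x+.5)/5.4-.5,150+(y+.5)/5.4-.5)
q=lambda x,y:(270+(x+.5)/4-.5,165+(y+.5)/4-.5)
def P(n,*a): print(n,np.round(p2w(*a),4))
for n,u in dict(BL=(118,40),BR=(730,90),FR=(697,545),FL=(80,497)).items(): P(n,t,f(*u),.052)
P("wheel",t,g(557,295),.0695); P("boss",t,g(183,268),.089); P("ball",t,g(138,402),.0855)
P("baseFL",t,g(25,445),.0);P("baseFR",t,g(690,497),.0)
P("rider",t,g(307,191),.056);P("ptr",t,g(342,280),.054)
print('side')
for n,u in dict(BL=(290,50),BR=(645,45),FR=(318,475),BRr=(740,470)).items(): P(n,s,q(*u),.052)
P("wheel",s,q(195,360),.0695);P("boss",s,q(183,77),.089);P("ball",s,q(75,64),.0855);P("rider",s,q(258,188),.056);P("ptr",s,q(183,222),.054)
```

```text
BL [0.8296 0.0651 0.052 ]
BR [ 0.8092 -0.1963  0.052 ]
FR [ 0.6132 -0.1803  0.052 ]
FL [0.6314 0.0786 0.052 ]
wheel [ 0.5571 -0.1192  0.0695]
boss [0.5648 0.0343 0.089 ]
ball [0.5107 0.0519 0.0855]
baseFL [0.4961 0.103  0.    ]
baseFR [ 0.4765 -0.1852  0.    ]
rider [ 0.6011 -0.0169  0.056 ]
ptr [ 0.564  -0.0318  0.054 ]
side
BL [0.6294 0.0792 0.052 ]
BR [0.8289 0.0631 0.052 ]
FR [ 0.6118 -0.1818  0.052 ]
BRr [ 0.8087 -0.1982  0.052 ]
wheel [ 0.559  -0.125   0.0695]
boss [0.5663 0.0349 0.089 ]
ball [0.5096 0.0525 0.0855]
rider [ 0.601  -0.0172  0.056 ]
ptr [ 0.5601 -0.0337  0.054 ]
```

```bash
cat >> h.py <<'E'
def fit(A,B):
    A=np.array(A)[:,:2];B=np.array(B)[:,:2];a=A-A.mean(0);b=B-B.mean(0)
    th=np.arctan2((a[:,0]*b[:,1]-a[:,1]*b[:,0]).sum(),(a*b).sum()); c,s=np.cos(th),np.sin(th);R=np.array([[c,-s],[s,c]])
    return th,B.mean(0)-R@A.mean(0),R,(B-(A@R.T+B.mean(0)-R@A.mean(0)))
E
python3 - <<'E'
from h import *
m=[(.16,.13),(.16,-.13),(-.038,-.13),(-.038,.13),(-.1,.08),(-.095,-.075)]
T=[(.8296,.0651),(.8092,-.1963),(.6132,-.1803),(.6314,.0786),(.5648,.0343),(.5571,-.1192)]
S=[(.8289,.0631),(.8087,-.1982),(.6118,-.1818),(.6294,.0792),(.5663,.0349),(.559,-.1222)]
for Q in (T,S,(np.array(T)+S)/2):
    th,o,R,r=fit(m,Q); print(th,o,(np.round(r*1000,1)).tolist())
for Q in ([(.6011,-.0169),(.564,-.0318),(.5107,.0519)],[(.601,-.0172),(.5601,-.0337),(.5096,.0525)]):
  print(np.round((np.array(Q)-o)@R*1000,1).tolist())
E
```

```text
-0.07675713775410577 [ 0.65934348 -0.05317131] [[0.8, 0.9], [0.3, -1.2], [1.7, -0.4], [-0.0, -0.8], [-1.0, 0.0], [-1.8, 1.5]]
-0.07785542820422253 [ 0.65914326 -0.0543623 ] [[0.1, 0.3], [0.2, -1.8], [0.7, -0.8], [-2.0, 1.0], [0.6, 1.7], [0.4, -0.5]]
-0.07730658637779843 [ 0.65924337 -0.0537668 ] [[0.4, 0.6], [0.2, -1.5], [1.2, -0.6], [-1.0, 0.1], [-0.2, 0.9], [-0.7, 0.5]]
[[-60.8, 32.3], [-96.7, 14.5], [-156.3, 93.9]]
[[-60.9, 32.0], [-100.4, 12.4], [-157.4, 94.4]]
```

```bash
cat >> h.py <<'E'
TH=-.0773; O=np.array([.6592,-.0538]); RC=np.array([[np.cos(TH),-np.sin(TH)],[np.sin(TH),np.cos(TH)]])
def c2w(x,y,z): # mm cutter -> world m
    p=O+RC@(np.array([x,y])/1000); return np.array([p[0],p[1],z/1000])
def w2c(X): return np.r_[(np.asarray(X)[:2]-O)@RC*1000,X[2]*1000]
c,s=np.cos(TH),np.sin(TH)
RT=np.array([[-s,c,0],[c,s,0],[0,0,-1.]])  # columns tool x=cutter y, tool y=cutter x, z down
def tip(st):
    R=Ro.from_rotvec(st["tool_rot"]).as_matrix(); return w2c(st["position"]+R[:,2]*.182),R
E
python3 - <<'E'
from h import *
from bench import ctrl
st=ctrl.get_state(); p=st["position"]; R=Ro.from_rotvec(st["tool_rot"])
RTr=Ro.from_matrix(np.array([[-s,c,0],[c,s,0],[0,0,-1.]]).T.T)
print(RTr.as_matrix(), R.as_matrix())
a=(R.inv()*RTr).as_rotvec(); print("turn",a)
goal=c2w(-107,-75,69.5+40+182); print(goal)
via=np.array([.42,.36,.40])
pts=[p+(via-p)*i/8 for i in range(1,9)]+[via+(goal-via)*i/11 for i in range(1,12)]
n=len(pts); step=Ro.from_rotvec(a/n); cur=p
for q in pts:
    d=R.inv().apply(q-cur)*100; print(np.round(d,1),np.round(a/n,3)); cur=q; R=R*step
print(n)
E
```

```text
[[ 0.07722304  0.99701384  0.        ]
 [ 0.99701384 -0.07722304  0.        ]
 [ 0.          0.         -1.        ]] [[-9.71398541e-01  2.37454865e-01 -2.47991172e-04]
 [ 2.37454980e-01  9.71397591e-01 -1.36092162e-03]
 [-8.22594330e-05 -1.38088402e-03 -9.99999043e-01]]
turn [-1.08679595e-03  1.04057632e-03  1.40835097e+00]
[ 0.54672779 -0.12031317  0.2915    ]
[-4.  -2.5  0.1] [-0.     0.     0.074]
[-4.2 -2.2  0.1] [-0.     0.     0.074]
[-4.4 -1.9  0.1] [-0.     0.     0.074]
[-4.5 -1.6  0.1] [-0.     0.     0.074]
[-4.6 -1.2  0.1] [-0.     0.     0.074]
[-4.7 -0.9  0.1] [-0.     0.     0.074]
[-4.7 -0.5  0.1] [-0.     0.     0.074]
[-4.7 -0.2  0.1] [-0.     0.     0.074]
[-4.  -2.1  1. ] [-0.     0.     0.074]
[-4.1 -1.8  1. ] [-0.     0.     0.074]
[-4.3 -1.5  1. ] [-0.     0.     0.074]
[-4.4 -1.2  1. ] [-0.     0.     0.074]
[-4.4 -0.8  1. ] [-0.     0.     0.074]
[-4.5 -0.5  1. ] [-0.     0.     0.074]
[-4.5 -0.2  1. ] [-0.     0.     0.074]
[-4.5  0.2  1. ] [-0.     0.     0.074]
[-4.5  0.5  1. ] [-0.     0.     0.074]
[-4.4  0.8  1. ] [-0.     0.     0.074]
[-4.4  1.2  1. ] [-0.     0.     0.074]
19
```

play_rows(targets="-4 -2.5 0.1 0 0 0.074 -1; -4.2 -2.2 0.1 0 0 0.074 -1; -4.4 -1.9 0.1 0 0 0.074 -1; -4.5 -1.6 0.1 0 0 0.074 -1; -4.6 -1.2 0.1 0 0 0.074 -1; -4.7 -0.9 0.1 0 0 0.074 -1; -4.7 -0.5 0.1 0 0 0.074 -1; -4.7 -0.2 0.1 0 0 0.074 -1; -4 -2.1 0.5 0 0 0.074 -1; -4.1 -1.8 0.5 0 0 0.074 -1; -4.3 -1.5 0.5 0 0 0.074 -1; -4.4 -1.2 0.5 0 0 0.074 -1", newtons=20)

```text
time: 1.65
position: [0.4669, 0.1701, 0.3716]
tool_rot: [-1.707, -2.636, 0.008]
ft_force: [1.0, -0.4, -0.2]
grip_width: 0.005
```

```bash
cat > rem.py <<'E'
import sys
from h import *
from bench import ctrl
x,y,z=map(float,sys.argv[1:4]) # desired tip in cutter mm
st=ctrl.get_state();t_,R=tip(st)
g=c2w(x,y,z+182); RTm=np.array([[-s,c,0],[c,s,0],[0,0,-1.]])
print("time",round(float(st["time"]),2),"tip cutter mm",np.round(t_,1),"F",np.round(st["ft_force"],2),"grip",st["grip_width"])
print("rem tool cm",np.round(R.T@(g-st["position"])*100,2),"turn",np.round(Ro.from_matrix(R.T@RTm).as_rotvec(),3))
E
python3 rem.py -107 -75 109.5
```

```text
time 1.65 tip cutter mm [-209.6  207.6  189.6] F [ 0.98 -0.4  -0.15] grip 0.004651171892176133
rem tool cm [-29.74  -4.57   8.1 ] turn [-0.004  0.003  0.499]
```

Run:
```python
from h import *
from bench import ctrl
st=ctrl.get_state(); p=st["position"]; R=Ro.from_rotvec(st["tool_rot"])
RTr=Ro.from_matrix(np.array([[-s,c,0],[c,s,0],[0,0,-1.]])); a=(R.inv()*RTr).as_rotvec()
g=c2w(-107,-75,69.5+40+182); n=8; step=Ro.from_rotvec(a/n)
for i in range(n): print(np.round(R.inv().apply((g-p)/n)*100,1)); R=R*step
```

```text
[-3.7 -0.6  1. ]
[-3.7 -0.3  1. ]
[-3.8 -0.1  1. ]
[-3.8  0.1  1. ]
[-3.7  0.4  1. ]
[-3.7  0.6  1. ]
[-3.7  0.8  1. ]
[-3.6  1.1  1. ]
```

play_rows(targets="-3.7 -0.6 1 0 0 0.062 -1; -3.7 -0.3 1 0 0 0.062 -1; -3.8 -0.1 1 0 0 0.062 -1; -3.8 0.1 1 0 0 0.062 -1; -3.7 0.4 1 0 0 0.062 -1; -3.7 0.6 1 0 0 0.062 -1; -3.7 0.8 1 0 0 0.062 -1; -3.6 1.1 1 0 0 0.062 -1; 0 0 0 0 0 0 -1")

```text
time: 2.78
position: [0.545, -0.1344, 0.2887]
tool_rot: [2.327, 2.111, -0.009]
ft_force: [-0.0, 0.5, 0.2]
grip_width: 0.005
```

```bash
python3 rem.py -107 -75 79.5
```

```text
time 2.77 tip cutter mm [-108.3  -89.9  106.7] F [-0.01  0.52  0.21] grip 0.005233132655373065
rem tool cm [1.43 0.04 2.72] turn [-0.004  0.004 -0.02 ]
```

play_rows(targets="0.7 0 1.3 0 0 -0.01 -1; 0.7 0 1.2 0 0 -0.01 -1; 0 0 0 0 0 0 -1")

```text
time: 3.15
position: [0.546, -0.116, 0.2612]
tool_rot: [-2.296, -2.14, 0.008]
ft_force: [0.2, -0.3, -0.5]
grip_width: 0.008
```

```bash
python3 rem.py -107 -75 79.5
python3 - <<'E'
from h import *
from bench import ctrl
t=ctrl.get_image("top"); w=ctrl.get_image("wrist"); s=ctrl.get_image("side")
crop(t,282,150,145,100,5.4,"pics/tc3.png"); cv2.imwrite("pics/w3.png",w["pixels"]); crop(s,270,165,195,140,4,"pics/sc3.png")
E
```

```text
time 3.15 tip cutter mm [-109.1  -71.    79.2] F [ 0.21 -0.29 -0.52] grip 0.0077071024633677656
rem tool cm [-0.43  0.1  -0.03] turn [-0.006  0.002  0.007]
```

View pics/tc3.png

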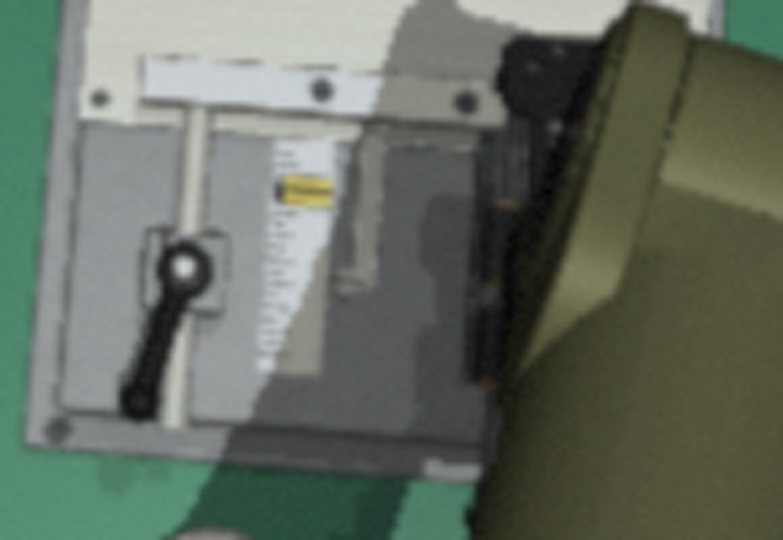

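View pics/w3.png

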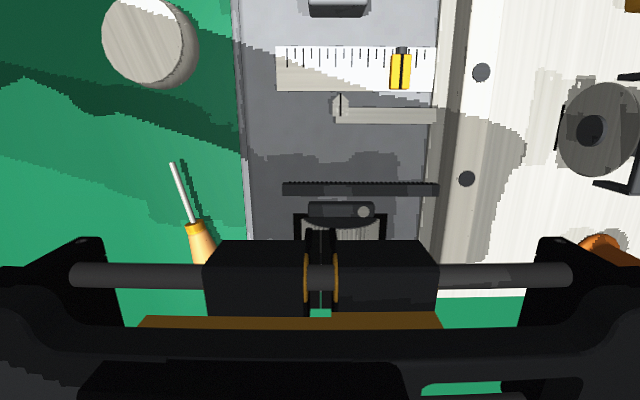

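View pics/sc3.png

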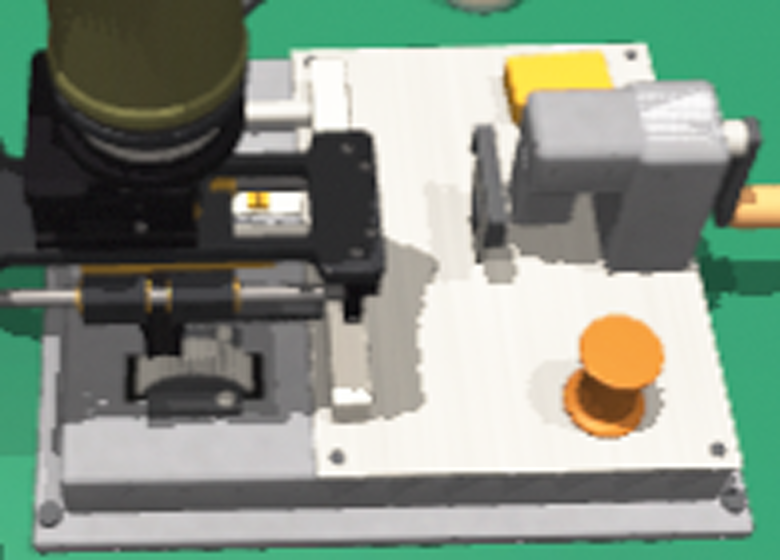

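The wrist view is good for this job: it shows the pointer line at about (340,103), the rider line at about (400,72), and the closed fingers over the wheel. Next I'll lower onto the wheel.

play_rows(targets="-0.4 0.1 0.5 0 0 0 -1; 0 0 0.2 0 0 0 -1; 0 0 0.15 0 0 0 -1")

```text
time: 3.68
position: [0.5476, -0.1226, 0.2548]
tool_rot: [2.3, 2.138, -0.004]
ft_force: [-0.5, -0.2, -0.0]
grip_width: 0.007
```

```bash
python3 rem.py -107 -75 69.5
```

```text
time 3.67 tip cutter mm [-106.1  -77.6   72.9] F [-0.46 -0.16 -0.03] grip 0.007391027605380708
rem tool cm [ 0.22 -0.1   0.33] turn [-0.001  0.002  0.004]
```

play_rows(targets="0 0 0.15 0 0 0 -1")

```text
time: 3.8
position: [0.5475, -0.1227, 0.2533]
tool_rot: [2.301, 2.137, -0.004]
ft_force: [0.4, 0.6, 0.3]
grip_width: 0.005
```

```bash
python3 rem.py -107 -75 69.5
```

```text
time 3.8 tip cutter mm [-106.1  -77.8   71.3] F [0.39 0.64 0.32] grip 0.005041272839875548
rem tool cm [ 0.24 -0.1   0.18] turn [-0.001  0.003  0.004]
```

play_rows(targets="0.2 0 0.15 0 0 0 -1; 0 0 0.15 0 0 0 -1")

```text
time: 4.05
position: [0.5478, -0.1208, 0.251]
tool_rot: [2.301, 2.137, -0.003]
ft_force: [-5.0, 1.8, 12.2]
grip_width: 0.005
```

```bash
python3 rem.py -107 -75 69.5
```

```text
time 4.05 tip cutter mm [-106.   -75.8   69. ] F [-4.98  1.78 12.19] grip 0.004759334401238956
rem tool cm [ 0.04 -0.11 -0.05] turn [-0.001  0.002  0.003]
```

play_rows(targets="0 0.3 0.05 0 0 0 -1; 0 0.3 0.05 0 0 0 -1")

```text
time: 4.3
position: [0.5539, -0.1215, 0.252]
tool_rot: [-2.302, -2.138, 0.002]
ft_force: [-1.6, 0.6, 4.6]
grip_width: 0.003
```

```bash
python3 rem.py -95 -75 69.5;  cat > pic.py <<'E'
import sys
from h import *
from bench import ctrl
w=ctrl.get_image("wrist"); np.savez("w.npz",**w); crop(w,270,35,180,100,4.4,sys.argv[1])
E
python3 pic.py pics/w4.png
```

```text
time 4.3 tip cutter mm [-100.   -75.7   70. ] F [-1.56  0.55  4.61] grip 0.0032437518015608433
rem tool cm [0.06 0.48 0.05] turn [-0.001  0.001  0.004]
```

View pics/w4.png

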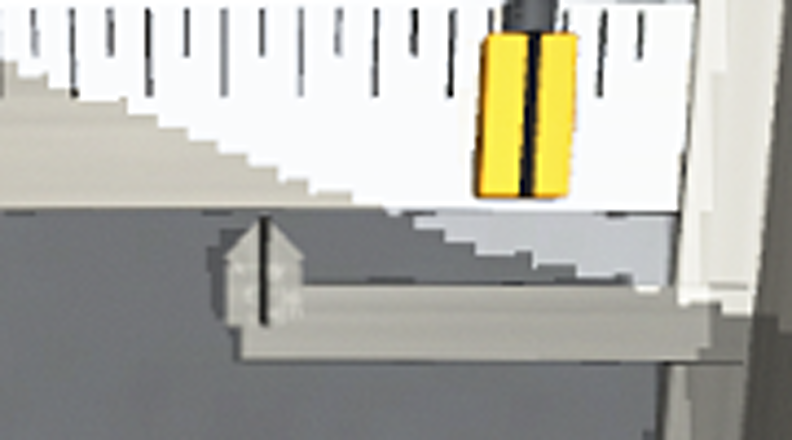

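```bash
cat > meas.py <<'E'
import sys
from h import *
a=list(map(float,sys.argv[1:5])); w=load("w.npz"); f=lambda x,y:(270+(x+.5)/4.4-.5,35+(y+.5)/4.4-.5)
p=w2c(p2w(w,f(*a[:2]),.054)); m=w2c(p2w(w,f(*a[2:]),.056)); print("ptr",np.round(p,1),"mark",np.round(m,1),"dx",round(p[0]-m[0],2))
E
python3 meas.py 264 215 525 195
```

```text
ptr [-94.4  19.   54. ] mark [-60.1  21.6  56. ] dx -34.34
```

play_rows(targets="0 0.4 0.06 0 0 0 -1; 0 0.4 0.06 0 0 0 -1; 0 0.4 0.06 0 0 0 -1; 0 0.4 0.06 0 0 0 -1")

```text
time: 4.85
position: [0.5706, -0.1228, 0.2514]
tool_rot: [-2.301, -2.138, 0.001]
ft_force: [-0.6, -1.0, 1.8]
grip_width: 0.006
```

```bash
python3 rem.py -95 -75 69.5;  python3 pic.py pics/w5.png
```

```text
time 4.85 tip cutter mm [-83.2 -75.6  69.4] F [-0.61 -0.96  1.83] grip 0.0056620249512356335
rem tool cm [ 0.07 -1.2  -0.01] turn [-0.001 -0.     0.004]
```

View pics/w5.png

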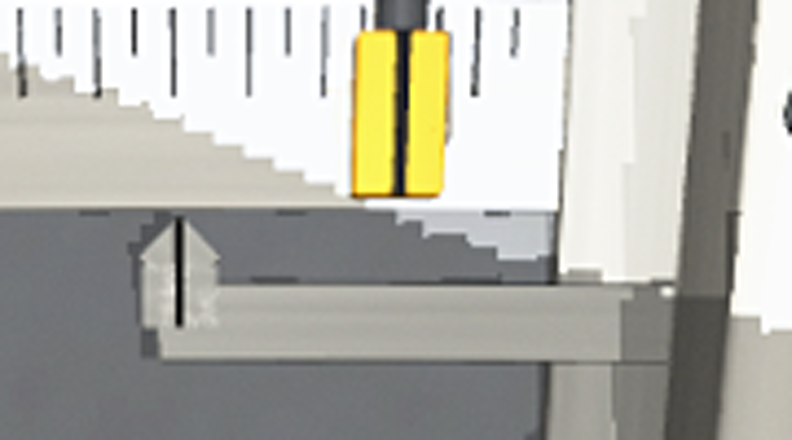

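```bash
python3 meas.py 180 215 400 193
```

```text
ptr [-88.8  19.   54. ] mark [-59.9  21.7  56. ] dx -28.93
```

play_rows(targets="0 0 -0.8 0 0 0 -1; 0 -1.5 -0.3 0 0 0 -1; 0 -1.5 0 0 0 0 -1; 0 0 0.4 0 0 0 -1; 0 0 0 0 0 0 -1")

```text
time: 5.52
position: [0.5382, -0.12, 0.2578]
tool_rot: [-2.3, -2.138, -0.0]
ft_force: [0.7, 0.4, 0.6]
grip_width: 0.007
```

```bash
python3 rem.py -111 -75 69.5
```

```text
time 5.53 tip cutter mm [-115.7  -75.2   75.8] F [0.73 0.39 0.65] grip 0.007028188704342015
rem tool cm [0.03 0.45 0.63] turn [-0.001 -0.001  0.004]
```

play_rows(targets="0 0.4 0.3 0 0 0 -1; 0 0 0.25 0 0 0 -1; 0 0 0.1 0 0 0 -1")

```text
time: 5.9
position: [0.5431, -0.1202, 0.2507]
tool_rot: [-2.3, -2.139, 0.0]
ft_force: [-0.3, 0.6, 1.0]
grip_width: 0.005
```

```bash
python3 rem.py -111 -75 69.5
```

```text
time 5.9 tip cutter mm [-110.8  -75.1   68.7] F [-0.29  0.59  1.04] grip 0.004903090833675305
rem tool cm [ 0.01 -0.03 -0.08] turn [-0.001 -0.     0.004]
```

play_rows(targets="0 0.2 0.06 0 0 0 -1; 0 0.4 0.02 0 0 0 -1; 0 0.4 0.02 0 0 0 -1; 0 0.4 0.05 0 0 0 -1; 0 0.4 0.06 0 0 0 -1; 0 0.4 0.06 0 0 0 -1; 0 0.4 0.06 0 0 0 -1; 0 0.4 0.1 0 0 0 -1")

```text
time: 6.9
position: [0.5743, -0.1232, 0.2509]
tool_rot: [-2.297, -2.135, 0.0]
ft_force: [-0.6, -0.1, 4.7]
grip_width: 0.007
```

```bash
python3 rem.py -95 -75 69.5;  python3 pic.py pics/w6.png
```

```text
time 6.9 tip cutter mm [-80.  -75.1  68.9] F [-0.64 -0.08  4.66] grip 0.006619786286575559
rem tool cm [ 0.08 -1.57 -0.05] turn [-0.004 -0.004  0.004]
```

View pics/w6.png

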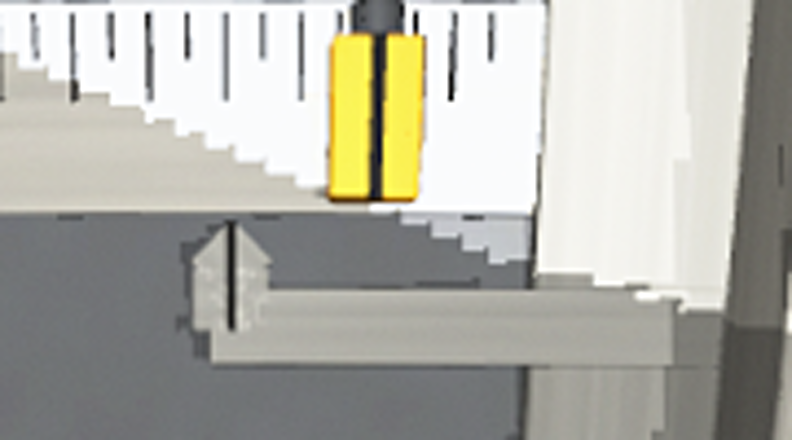

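```bash
python3 meas.py 232 219 376 198
```

```text
ptr [-78.8  19.   54. ] mark [-59.9  21.6  56. ] dx -18.86
```

play_rows(targets="0 0 -0.8 0 0 0 -1; 0 -1.6 -0.3 0 0 0 -1; 0 -1.6 0 0 0 0 -1; 0 0 0.4 0 0 0 -1; 0 0.2 0.3 0 0 0 -1; 0 0 0 0 0 0 -1")

```text
time: 7.7
position: [0.5421, -0.1208, 0.2541]
tool_rot: [-2.297, -2.135, 0.001]
ft_force: [-0.5, -0.4, 0.1]
grip_width: 0.002
```

```bash
python3 rem.py -111 -75 69.5
```

```text
time 7.7 tip cutter mm [-112.3  -75.3   72.1] F [-0.54 -0.36  0.08] grip 0.0023405685718324177
rem tool cm [0.08 0.06 0.26] turn [-0.004 -0.003  0.004]
```

play_rows(targets="0.05 0.15 0.3 0 0 0 -1; 0 0.2 0.1 0 0 0 -1; 0 0.4 0.02 0 0 0 -1; 0 0.4 0.02 0 0 0 -1; 0 0.4 0.05 0 0 0 -1; 0 0.4 0.06 0 0 0 -1; 0 0.4 0.06 0 0 0 -1; 0 0.4 0.06 0 0 0 -1; 0 0.4 0.1 0 0 0 -1")

```text
time: 8.82
position: [0.5766, -0.1234, 0.2505]
tool_rot: [-2.295, -2.133, 0.002]
ft_force: [-1.3, 0.2, 3.2]
grip_width: 0.006
```

```bash
python3 rem.py -95 -75 69.5;  python3 pic.py pics/w7.png
```

```text
time 8.82 tip cutter mm [-78.3 -74.8  68.5] F [-1.34  0.22  3.2 ] grip 0.005995137963057938
rem tool cm [ 0.08 -1.8  -0.08] turn [-0.007 -0.005  0.004]
```

View pics/w7.png

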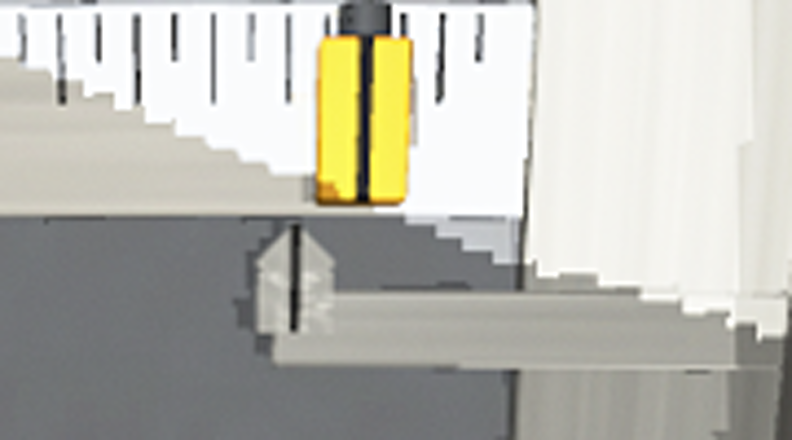

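```bash
python3 meas.py 295 222 364 200
```

```text
ptr [-68.8  19.   54. ] mark [-59.9  21.6  56. ] dx -8.89
```

play_rows(targets="0 0 -0.8 0 0 0 -1; 0 -1.6 -0.3 0 0 0 -1; 0 -1.6 0 -0.005 -0.005 0 -1; 0 0 0.4 0 0 0 -1; 0 0.2 0.3 0 0 0 -1; 0 0 0 0 0 0 -1")

```text
time: 9.62
position: [0.5442, -0.1209, 0.2537]
tool_rot: [-2.299, -2.137, 0.003]
ft_force: [0.1, -0.3, -0.1]
grip_width: 0.007
```

```bash
python3 rem.py -109 -75 69.5
```

```text
time 9.62 tip cutter mm [-110.   -75.8   71.7] F [ 0.06 -0.28 -0.09] grip 0.00744555717748357
rem tool cm [0.08 0.05 0.22] turn [-0.003 -0.     0.004]
```

play_rows(targets="0.08 0.05 0.3 0 0 0 -1; 0 0.2 0.06 0 0 0 -1; 0 0.4 0.02 0 0 0 -1; 0 0.4 0.02 0 0 0 -1; 0 0.4 0.05 0 0 0 -1; 0 0.4 0.06 0 0 0 -1; 0 0.3 0.06 0 0 0 -1; 0 0 0.05 0 0 0 -1")

```text
time: 10.62
position: [0.5683, -0.1225, 0.2517]
tool_rot: [-2.297, -2.136, 0.004]
ft_force: [-1.0, 0.5, 6.4]
grip_width: 0.004
```

```bash
python3 rem.py -95 -75 69.5;  python3 pic.py pics/w8.png
```

```text
time 10.62 tip cutter mm [-86.3 -75.2  69.7] F [-0.96  0.47  6.38] grip 0.004481013975943324
rem tool cm [ 0.05 -0.97  0.03] turn [-0.005 -0.002  0.004]
```

View pics/w8.png

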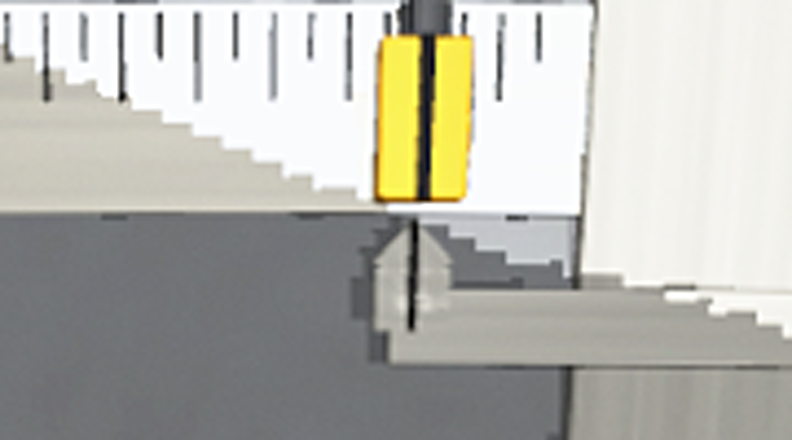

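```bash
python3 meas.py 414 219 425 198
```

```text
ptr [-60.8  19.2  54. ] mark [-59.7  21.6  56. ] dx -1.07
```

play_rows(targets="0 0.16 0.06 0 0 0 -1; 0 0.16 0.06 0 0 0 -1; 0 0 0.03 0 0 0 -1")

```text
time: 11.05
position: [0.5722, -0.1228, 0.251]
tool_rot: [-2.298, -2.136, 0.002]
ft_force: [-0.2, 0.5, 4.5]
grip_width: 0.006
```

```bash
python3 rem.py -95 -75 69.5;  python3 pic.py pics/w9.png
```

```text
time 11.05 tip cutter mm [-82.1 -75.2  69. ] F [-0.23  0.46  4.55] grip 0.0063852605303855595
rem tool cm [ 0.06 -1.36 -0.05] turn [-0.004 -0.002  0.005]
```

View pics/w9.png

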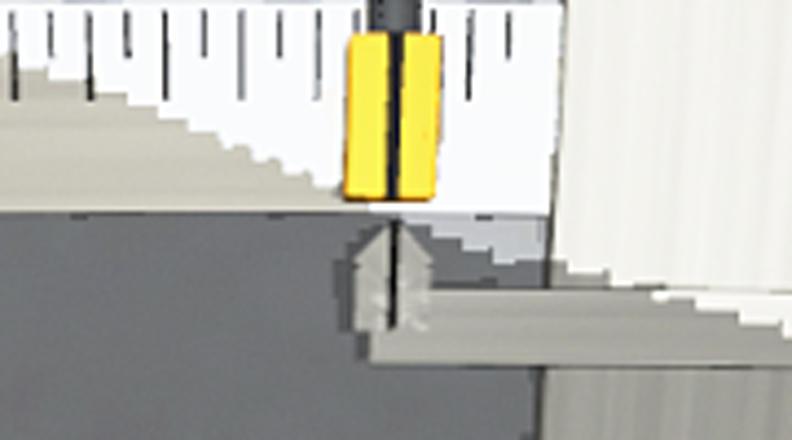

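```bash
python3 meas.py 394 219 393 199
```

```text
ptr [-59.4  19.1  54. ] mark [-59.8  21.4  56. ] dx 0.47
```

play_rows(targets="0 0 -0.2 0 0 0 -1; 0 0 -1 0 0 0 -1; 0 0 -1.5 0 0 0 -1; 0 0 0 0 0 0 -1")

```text
time: 11.6
position: [0.5719, -0.1228, 0.2787]
tool_rot: [-2.298, -2.136, 0.004]
ft_force: [0.7, -0.1, 0.2]
grip_width: 0.005
```

```bash
python3 rem.py -95 -75 69.5;  python3 pic.py pics/w10.png
```

```text
time 11.6 tip cutter mm [-82.6 -75.3  96.7] F [ 0.7  -0.09  0.19] grip 0.0046230332617034665
rem tool cm [ 0.06 -1.31  2.73] turn [-0.005 -0.001  0.004]
```

View pics/w10.png

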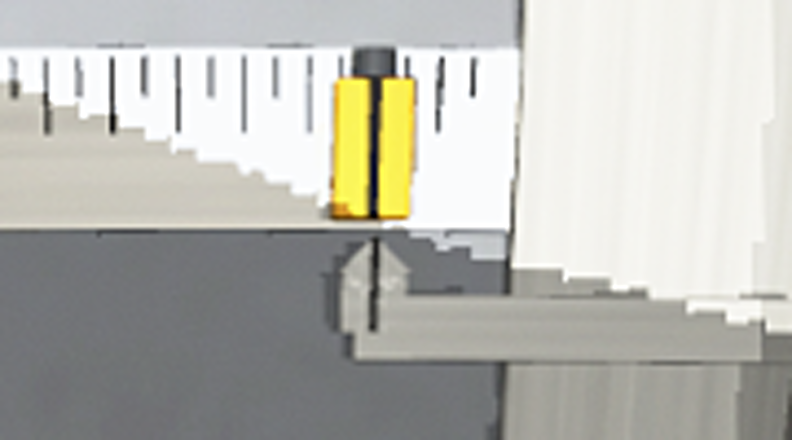

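```bash
python3 meas.py 375.5 238 375 215
```

```text
ptr [-59.2  18.7  54. ] mark [-59.6  21.9  56. ] dx 0.41
```

play_rows(targets="0 -0.5 -2.3 0 0 0 -1; 2.5 -1.2 0 0 0 0 -1; 3.5 -1.5 0 0 0 0 -1; 3.5 -1.5 0 0 0 0 -1; 2 -1 0 0 0 0 -1; 0 0 0 0 0 0 -1")

```text
time: 12.4
position: [0.521, -0.001, 0.3008]
tool_rot: [-2.298, -2.133, 0.008]
ft_force: [-0.5, 0.2, -0.4]
grip_width: 0.006
```

```bash
python3 rem.py -140 50 76
python3 - <<'E'
from h import *
from bench import ctrl
w=ctrl.get_image("wrist"); cv2.imwrite("pics/w11.png",w["pixels"])
E
```

```text
time 12.4 tip cutter mm [-143.3   42.1  118.8] F [-0.51  0.2  -0.39] grip 0.0057873699100702385
rem tool cm [0.8  0.22 4.28] turn [-0.008 -0.001  0.003]
```

View pics/w11.png

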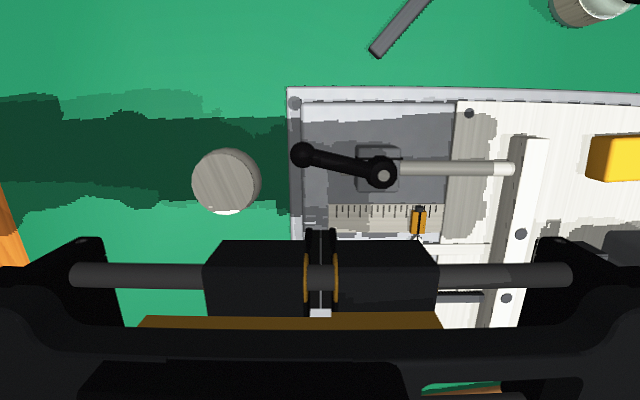

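play_rows(targets="0 0.2 2 0 0 0 -1; 0 0.1 1.5 0 0 0 -1; 0.5 0 0.6 0 0 0 -1; 0.5 0 0 0 0 0 -1; 0 0 0 0 0 0 -1")

```text
time: 13.08
position: [0.5264, 0.0036, 0.2591]
tool_rot: [-2.309, -2.127, 0.008]
ft_force: [0.1, -0.6, -0.2]
grip_width: 0.002
```

```bash
python3 rem.py -140 60 76
python3 - <<'E'
import numpy as np
P=np.array([-100,80.]);prev=None
for f in [0,.1,.244,.4,.55,.7,.85,1.0,1.1,1.2,1.3,1.4,1.5]:
    d=np.array([-np.cos(f),np.sin(f)]);n=np.array([np.sin(f),np.cos(f)])
    c=P+44*d-(6+15*n[0]*.9+9.5*n[1]*.9)*n
    print(f,np.round(c,1),None if prev is None else np.round((c-prev)/10,2)[::-1]); prev=c
E
```

```text
time 13.07 tip cutter mm [-137.8   46.6   77.1] F [ 0.12 -0.63 -0.22] grip 0.0023328591365505986
rem tool cm [ 1.3  -0.33  0.11] turn [-0.005  0.002 -0.005]
0 [-144.    65.4] None
0.1 [-145.4   68.6] [ 0.32 -0.14]
0.244 [-146.9   73.6] [ 0.5  -0.16]
0.4 [-148.    79.5] [ 0.59 -0.1 ]
0.55 [-148.1   85.7] [ 0.61 -0.02]
0.7 [-147.3   92.1] [0.64 0.08]
0.85 [-145.4   98.7] [0.66 0.19]
1.0 [-142.3  105.1] [0.65 0.31]
1.1 [-139.5  109.3] [0.41 0.28]
1.2 [-136.2  113.2] [0.39 0.33]
1.3 [-132.3  116.7] [0.35 0.39]
1.4 [-127.9  119.8] [0.31 0.44]
1.5 [-123.1  122.5] [0.26 0.48]
```

play_rows(targets="0.7 -0.3 0.1 0 0 0 -1; 0.7 -0.3 0 0 0 0 -1; 0.7 -0.2 0 0 0 0 -1; 0.5 -0.15 0 0 0 0 -1; 0.6 -0.1 0 0 0 0 -1")

```text
time: 13.7
position: [0.5186, 0.0375, 0.2593]
tool_rot: [2.311, 2.128, -0.006]
ft_force: [1.4, -3.9, -0.2]
grip_width: 0.008
```

```bash
python3 rem.py -148 79.5 76
python3 - <<'E'
from h import *
from bench import ctrl
w=ctrl.get_image("wrist"); cv2.imwrite("pics/w12.png",w["pixels"])
E
```

```text
time 13.7 tip cutter mm [-147.6   79.6   77.3] F [ 1.44 -3.91 -0.21] grip 0.008092364797482054
rem tool cm [-0.07 -0.08  0.13] turn [-0.002  0.003 -0.005]
```

View pics/w12.png

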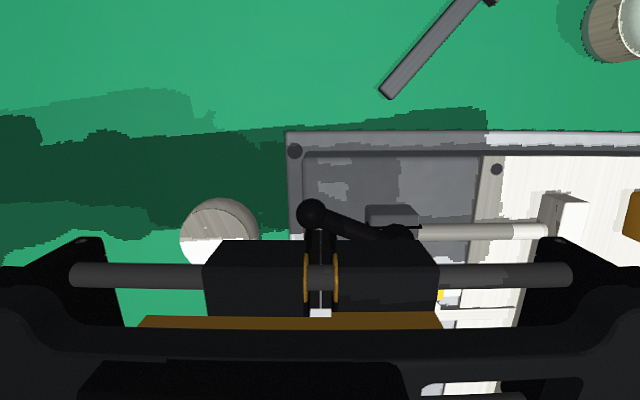

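The finger is on the lever and the force is about 4 N. I'll carry on round the arc.

play_rows(targets="0.6 -0.02 0 0 0 0 -1; 0.6 0.08 0 0 0 0 -1; 0.65 0.2 0 0 0 0 -1; 0.65 0.3 0 0 0 0 -1; 0.4 0.3 0 0 0 0 -1")

```text
time: 14.38
position: [0.5299, 0.0675, 0.2588]
tool_rot: [2.311, 2.128, -0.009]
ft_force: [1.0, -4.0, -0.0]
grip_width: 0.004
```

```bash
python3 rem.py -139.5 109.3 76
python3 - <<'E'
from h import *
from bench import ctrl
w=ctrl.get_image("wrist"); cv2.imwrite("pics/w13.png",w["pixels"])
E
```

```text
time 14.38 tip cutter mm [-138.9  110.1   76.8] F [ 0.99 -4.02 -0.02] grip 0.003751391766777366
rem tool cm [-0.16 -0.12  0.08] turn [-0.004  0.004 -0.005]
```

View pics/w13.png

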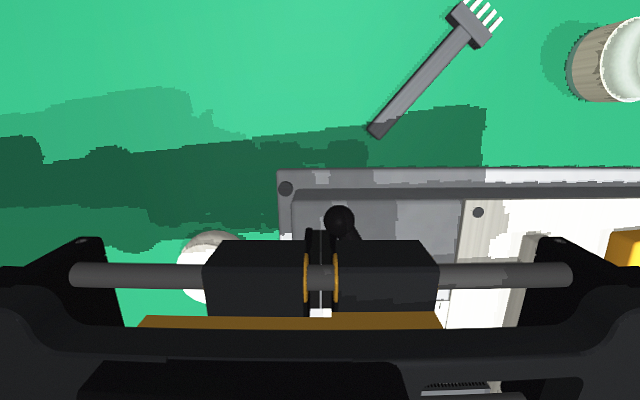

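play_rows(targets="0.4 0.33 0 0 0 0 -1; 0.35 0.4 0 0 0 0 -1; 0.3 0.44 0 0 0 0 -1; 0.2 0.48 0 0 0 0 -1")

```text
time: 14.92
position: [0.549, 0.076, 0.2587]
tool_rot: [2.312, 2.122, -0.014]
ft_force: [-1.5, -4.4, 1.4]
grip_width: 0.003
```

```bash
python3 rem.py -123 122.5 76
python3 - <<'E'
from h import *
from bench import ctrl
w=ctrl.get_image("wrist"); cv2.imwrite("pics/w14.png",w["pixels"])
E
```

```text
time 14.93 tip cutter mm [-120.5  119.3   76.7] F [-1.53 -4.42  1.38] grip 0.0031710325431314012
rem tool cm [ 0.16 -0.31  0.07] turn [-0.003  0.009 -0.008]
```

View pics/w14.png

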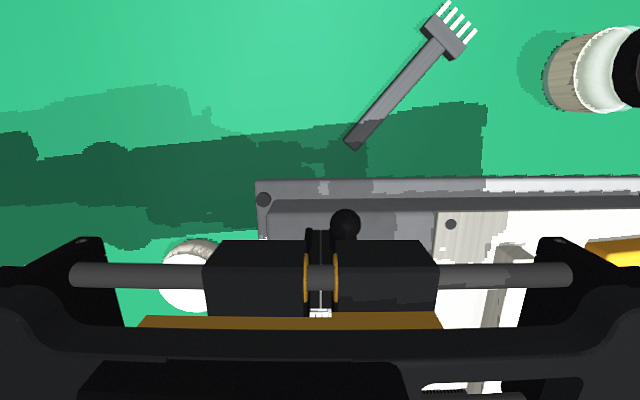

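Run:
```python
from h import *
from bench import ctrl
w=ctrl.get_image("wrist")
b=w2c(p2w(w,(345,223),.0855)); print(b); d=b[:2]-[-100,80]; print(np.hypot(*d),np.arctan2(d[1],-d[0]))
for P in [(-120.5,119.3,77)]: print(w2p(w,c2w(*P)))
```

```text
[-105.01741931  136.46055634   85.5       ]
56.683056715015006 1.4821632332998678
[318.57929468 243.57429606]
```

The ball works out 56.7 mm from the pivot (57 expected) at about 1.48 rad, which is practically at the stop. I'll nudge it once more, then back away along −x and go up.

play_rows(targets="-0.1 0.2 0 0 0 0 -1; -0.1 0.1 0 0 0 0 -1; -0.3 -0.8 0 0 0 0 -1; -0.3 -1.5 0 0 0 0 -1; 0 -0.5 -2 0 0 0 -1; 0 0 -4 0 0 0 -1; -3 -2 -4 0 0 0 -1; 0 0 0 0 0 0 -1")

```text
time: 16.02
position: [0.4958, 0.0454, 0.3614]
tool_rot: [-2.308, -2.128, 0.005]
ft_force: [-0.3, -0.1, -0.3]
grip_width: 0.008
```

```bash
python3 rem.py -123 122.5 76
python3 - <<'E'
from h import *
from bench import ctrl
for n in ("wrist","top","side"):
  w=ctrl.get_image(n); np.savez(n+"15.npz",**w); cv2.imwrite(f"pics/{n}15.png",w["pixels"])
E
```

```text
time 16.02 tip cutter mm [-171.2   86.1  179.4] F [-0.33 -0.11 -0.33] grip 0.007635052919707918
rem tool cm [ 3.65  4.78 10.32] turn [-0.004  0.001 -0.004]
```

View pics/wrist15.png

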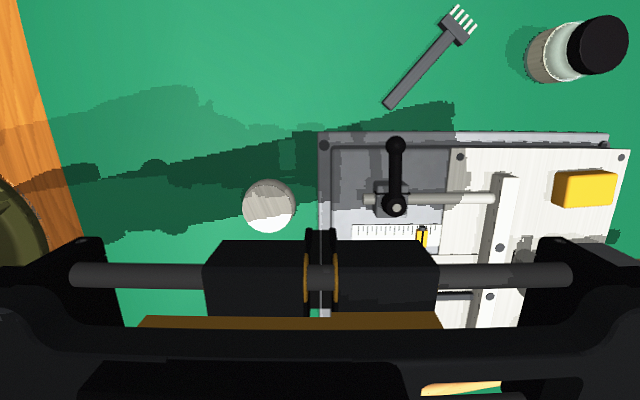

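View pics/top15.png

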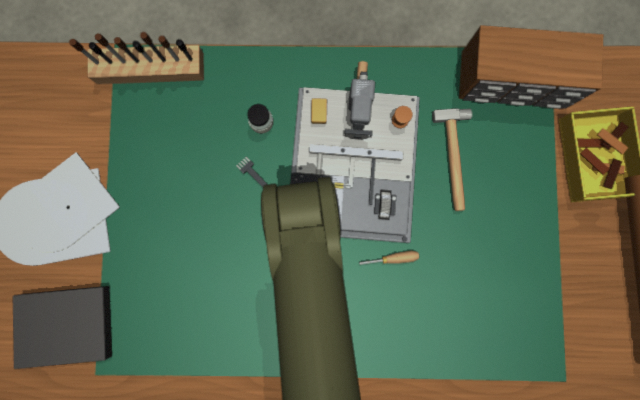

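View pics/side15.png

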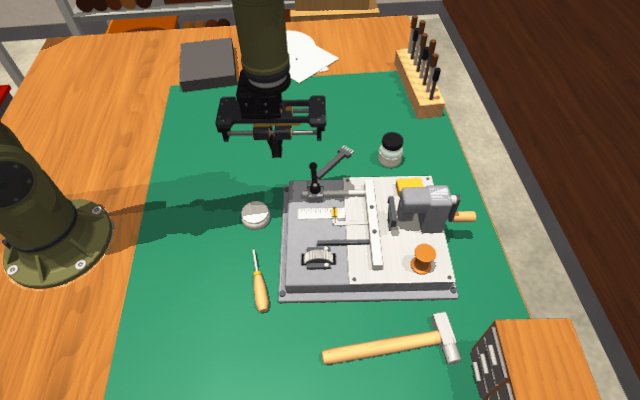

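The lever now points left in all three views. As a last check I'll get a clear wrist view of the pointer with the arm clear.

play_rows(targets="-3.5 2 0 0 0 0 -1; -4 2 0 0 0 0 -1; -4 2 0 0 0 0 -1; 0 0 0 0 0 0 -1")

```text
time: 16.68
position: [0.5479, -0.0685, 0.3506]
tool_rot: [-2.289, -2.138, 0.027]
ft_force: [-0.2, 0.6, -0.1]
grip_width: 0.006
```

Run:
```python
from h import *
from bench import ctrl
w=ctrl.get_image("wrist"); np.savez("wrist16.npz",**w)
a=w2p(w,c2w(-60,21,55)).astype(int); print(a); x0,y0=a[0]-50,a[1]-40; print(x0,y0); crop(w,x0,y0,100,75,8,"pics/w16.png")
s_=load("side15.npz"); b=w2p(s_,c2w(-60,21,55)).astype(int); print(b-[35,28]); crop(s_,b[0]-35,b[1]-28,70,56,11,"pics/s16.png")
for P in [(-105,136.5,85.5)]: print(w2p(w,c2w(*P)))
cv2.imwrite("pics/w16f.png",w["pixels"])
```

```text
[377 147]
327 107
[299 188]
[334.24072922  -0.61101659]
```

View pics/w16.png

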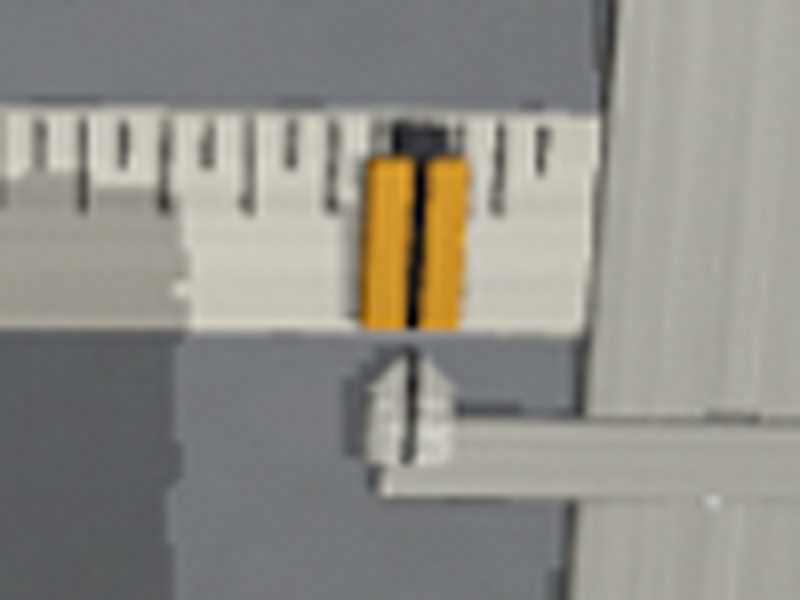

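View pics/s16.png

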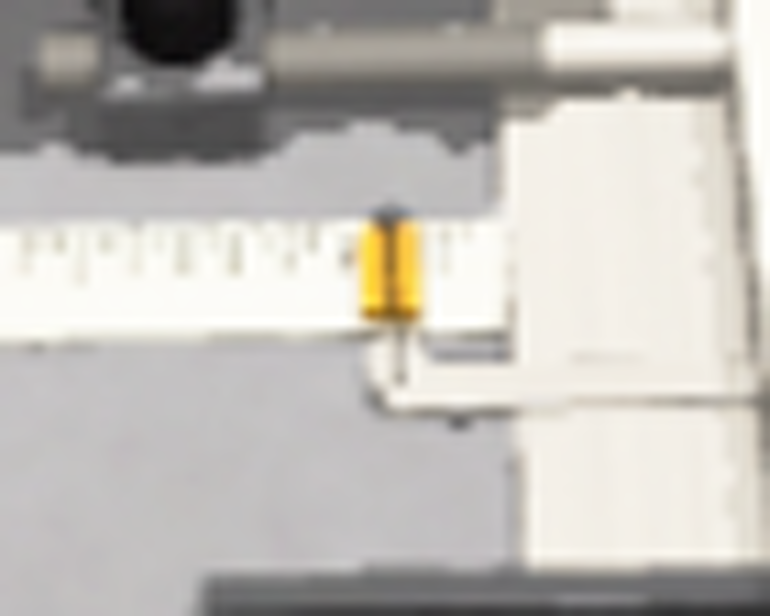

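View pics/w16f.png

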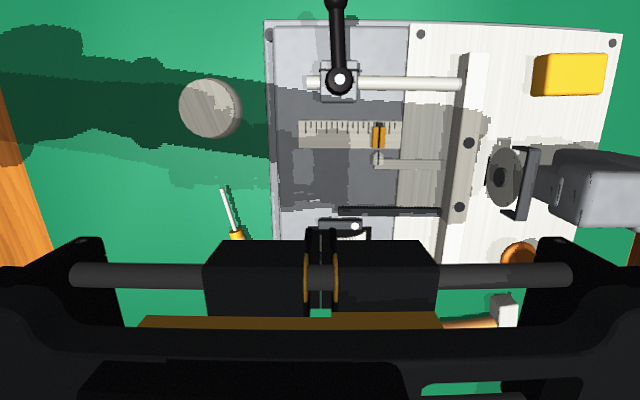

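Run:
```python
from h import *
w=load("wrist16.npz");f=lambda x,y:(327+(x+.5)/8-.5,107+(y+.5)/8-.5)
p=w2c(p2w(w,f(412,350),.054));m=w2c(p2w(w,f(412,326),.056));print(p,m,p-m)
s_=load("side15.npz");g=lambda x,y:(299+(x+.5)/11-.5,188+(y+.5)/11-.5)
p=w2c(p2w(s_,g(400,330),.054));m=w2c(p2w(s_,g(394,315),.056));print(p,m,p-m)
s0=load("side0.npz"); print(w2c(p2w(s0,(270+258.5/4-.5,165+206.5/4-.5),.056)))
```

```text
[-59.3383024   18.55089739  54.        ] [-59.89309718  21.66628505  56.        ] [ 0.55479479 -3.11538766 -2.        ]
[-59.61744371  18.15295878  54.        ] [-60.7159735   20.24238785  56.        ] [ 1.0985298  -2.08942906 -2.        ]
[-61.20940394  20.39709996  56.        ]
```

```bash
python3 -c "
from bench import ctrl
ctrl.close_job(); print(ctrl.get_state()['time'])"
```

```text
the job is handed in; nothing more can be done
the job is handed in; nothing more can be done
```

I set the fence to the line, locked the clamp, and handed the job in at about 17 s of the 72 s allowed; no verdict is reported. I rolled the wheel with the closed fingertips in four short strokes, pressing at roughly 5 N. One landing reached 12 N, above your 4 to 10 N. I then pushed the clamp lever clockwise to its stop with about 4 N and lifted clear.

**Pointer:** three wrist views put it 0.4 to 0.55 mm past the line, against a tolerance of 2 mm. The coarser side view, where one pixel is about 2 mm, read 1.1 mm. The two views disagree slightly but both are inside the limit.

**Clamp lever:** it measured about 1.48 rad (locked from 1.25), and its ball measured 56.7 mm from the pivot against 57 mm expected. I measured this just before a last gentle nudge; afterwards all three views showed the lever pointing left.

**Index rider:** it measured at x of about -60 mm throughout, so there is no sign it shifted.

**Other items:** nothing lying about looked moved in the views, though I checked this by eye rather than by measurement. My planned moves stayed clear of the fence and knife, and the arm was touching nothing at the end.

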